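Zero the dial comparator on the master bar, then gauge a load cell

TASK

Zero the dial comparator on the master bar: slide the plain master bar in under the sprung plunger, so that the ball rests near the middle of its top, and turn the bezel by its rim until the bold zero mark stands under the needle's tip. Then, leaving the bezel as set, slide the load cell (the bar of the same size with bolt holes in its top) under the plunger in the master's place, again near the middle; it may push the master out ahead of it. Keep both bars flat on the granite plate and leave everything else where it is.

Things in the scene. Friction and masses are not known exactly. Their poses are not given: they have to be found in the camera images.
- comparator: dial comparator fixed to the bench: dark granite plate, x -105..135, y -230..230 mm, top 45 mm above the bench; column 48 mm thick at most, at x 95, top 157 mm above the bench; arm 24 mm wide from column to dial, top 115 mm. Origin on the bench under plunger and dial axis; x to the column (away from the robot, turned up to 0.25 rad), y left along the plate, z up
- dial_center (a point): point on the dial's axis at the bezel's top, 147 mm above the bench. The dial faces up: knurled bezel 58 mm across, from 131 to 147 mm above the bench, free all round; under it a case 52 mm across, down to 116 mm. The bezel carries the white face, turns about the vertical axis with light friction (0.04 N m) and stays where it is left
- bezel (a joint): turn of bezel and face, rad, growing clockwise seen from above; 0 when the zero mark points to the comparator's +x (to the column)
- needle (a joint): angle of the needle, rad, clockwise seen from above, 0 when it points to the comparator's +x; 0 while the plunger is fully down; it turns 2 pi for 10 mm of plunger lift. The dial reads zero when needle and bezel have the same angle
- zero_mark (a point): the bold black zero mark on the white face, 4.5 mm wide and 7.5 mm long; this point lies on it 20 mm from the axis. All other graduations are thin (20 to a turn, 0.5 mm of lift each)
- plus20_mark (a point): point on the face 20 mm from the axis, a fifth of a turn (+2.0 mm) clockwise of the zero mark: where the needle must stand over a bar 2.0 mm thicker than the master
- needle_tip (a point): point on the slim black needle, 20 mm from the axis (the needle ends at 22 mm; its short thick tail reaches 8 mm the other way)
- plunger (a joint): lift of the plunger, m: 0 fully down, growing upwards, at most 0.0095; sprung down with about 2 N. The master lifts it 4 mm, the load cell 6 mm
- plunger_tip (a point): lowest point of the plunger's slippery ball tip (10 mm across), 71 mm above the bench (26 mm above the plate) when down
- master: master bar: plain steel bar, 130 long (its x) x 48 wide (y) x 30 mm high, smooth top, no holes; origin at the centre of its underside. Bevels on the top end edges (10 mm long, 6 mm high) lift the plunger when it is slid under. Starts on the plate, left or right of the plunger, its length along the plate; 0.4 to 0.9 kg
- load_cell: load cell: aluminium bar, 130 long (its x) x 48 wide (y) x 32 mm high, same bevels, eight dark bolt holes in its top (four near each end), a window through its sides; origin at the centre of its underside. Starts on the plate on the other side of the plunger; 0.35 to 0.7 kg
- weight_plate: steel knob weight, 34 mm across, 52 mm high, on the granite plate's back part beside the column; bystander; origin under its centre
- tub_a: cream tub, 72 mm across, 85 mm high, on the bench left of the plate; bystander; origin under its centre
- tub_b: cream tub, 72 mm across, 85 mm high, on the bench right of the plate; bystander; origin under its centre
- hex_driver: hand driver, 170 mm long, lying on the bench at the front left; bystander
- small_cell: small load cell, 80 x 30 x 22 mm, lying on the bench at the front right; bystander; origin at the centre of its underside
- parallel: slim ground steel parallel, 100 x 14 x 22 mm, lying along the granite plate's front edge, nearest the robot; bystander; origin at the centre of its underside, its x along its length
Not all that is in view belongs to the job. What is shaped like the load_cell but pink is not meant. Leave any orange or pink look-alike of the master alone.

How it is judged:
By the outcome, as a careful person would: the job done as asked, in the order asked, and still so for the second after the job is handed in, with the robot touching nothing.
It also fails if it takes over 67 s, if anything falls off the work surface, if the arm or the gripper's body presses on something with over 40 N, if the wrist force passes 120 N, or if a joint passes its speed limit or range.

ROBOT

A 6-joint arm with a two-finger parallel gripper is mounted at the origin on the work surface. World frame = base frame: x ahead of the robot, y to its left, z up, the work surface at z = 0. Lengths are in mm, angles in rad, forces in N, time in s.
With the tool pointing down it reaches from about 375 to 925 mm from the base axis. Payload 5.7 kg.
Tool frame: the origin (TCP) lies between the finger pads; the fingertips stand 19 mm ahead of it and the grasp point (between the pads) is the TCP; z points along the fingers, y is the line along which they close (so a half turn about z gives the same grasp; the last joint's range is limited). The gripper opens to 88 mm and grips with 3 to 60 N. Pads are 20 mm wide; open, the fingers measure 115 mm over their backs; the gripper's body (75 mm by 178 mm) begins 61 mm behind the grasp point.
Start: joints at [-0.115, 0.359, 1.51, -0, 1.272, -0.115], TCP at [599.97, -0.004, 241.623] pointing down, gripper open.
Joint ranges: [-2.97, 2.97], [-1.01, 2.36], [0.21, 2.38], [-0.96, 4.11], [0.2, 2.71], [-2.98, 2.98]. Speed limits (rad/s): [2.39, 2.39, 3.14, 3.14, 3.14, 3.14].

INTERFACE

Orientations are given as a rotation vector (axis times angle).
In Python, from station import r gives the robot as it stands.
- The arm moves only by the tool move_arm, never from a script. Its argument "rows" is a list of rows, each an object with "hand": the finger opening in mm, from 0 to 87.8; "linear": the shift along the world's x, y, z in mm, a list of three; "turn": the turn about the world's z in degrees. In form: [{"hand": hand, "linear": [tx, ty, tz], "turn": turn}, ...]. A call has 1 to 20 rows; each row is the pose to reach, as a shift and turn from the pose commanded when the call began; what a row does not reach only later rows make up. A row lasts 1/8 s, in which the tool goes at most 62.5 mm and 10.7 degrees, less where a joint would pass 70% of its speed; a pose out of reach is approached as far as the arm can. A call with a gripper value outside its range is refused whole. The fingers move at their own pace and stop on an object; the grip force is fixed at half the most. Time passes only in rows, so rows that repeat a pose let the fingers close. It gives the time, the measured TCP pose, the force, the opening and the grip force at its end, in the units of the state.
- r.get_obs(): the state, without advancing time (a new reading comes with each control period).
- r.snapshot(name): name is "scene" or "side" or "wrist"; returns a dict with "img" (384x512x3 uint8, red, green, blue), "camera_matrix" (3x3 intrinsics, pixels), "R" (3x3) and "t" (3): a world point X has camera coordinates R X + t; the wrist camera has in their place "T_tool_cam" (4x4, takes a point from camera to tool coordinates, whose origin is the TCP and whose axes are the flange's). Camera axes: x right, y down, z forward; pixel columns grow to the right and rows downward; lengths in mm; the calibration is good to about 2 mm. A picture is of the moment at which its call begins: read the wrist's pose just before it. There is no depth.
- r.close_job(): hands the job in; it is judged then, once.
Trained networks look in a picture, given as the dict that the camera call returned (one of the last four; its "shot" number tells which), for a name from the list of things; names that differ only in an ending like _2 or _b are one class to them, and where a whole thing is asked for, a point or a joint stands for the part that bears it (a point fixed in the world has none). Each returns a list of dicts, best first, with "confidence" (0 to 1); they miss things now and then, are a little off and sometimes report something else, mostly with a low value. They report only what shows in the picture. A call takes as long as a camera call. They do not tell look-alikes from the thing itself.
- r.boxes_of(picture, name): "location" ([x, y, z] in mm, in the coordinates of the camera as it stood for that picture, good to about 4 mm: the middle of the surface that is visible of it).
- r.pinpoint(picture, name): "location" ([x, y, z] in mm, in the coordinates of the camera as it stood for that picture, good to about 4 mm: a listed point, or the origin of a listed thing).
The state is a dict: "time": time; "qpos": joint angles; "joint_vel": joint speeds; "effort": joint torques, N m; "tool_pos": TCP position; "eef_rot": TCP orientation; "wrist_force": force on the tool from outside, world axes, zero at the start; "ft_torque": the same for the moment, N m; "finger_gap": finger opening in mm; "gripper_force": force on a finger pad.
Only numpy, scipy, OpenCV 4.12 (cv2) and the standard library are available. Lean on these libraries where they do the work, as an engineer would, in place of code of your own. Each camera call takes 0.05 s, during which the arm holds its last target. There are 200 camera calls.

## Working session

There is one attempt and no reset: what is moved stays moved. The work goes in short steps, Python scripts to look and compute and a tool call to move; the robot and the scene stay as the last step left them, time stands still between calls to the robot, and variables do not carry over. Pictures are saved under pics/ and viewed, at most 10 in all, crops included, and the job is handed in when it is done.

Besides the shell and the picture viewer there is one more tool, called after ">>>" by a JSON object that holds its "method" and its "body", one argument or row to a line. move_arm: Moves the arm, as the interface text tells. Its arguments: {"type":"object","properties":{"rows":{"type":"array"}},"required":["rows"]}

```bash
mkdir -p pics
cat > h.py <<'E'
import numpy as np, cv2
from station import r
from scipy.spatial.transform import Rotation as Ro
def snap(n):
    o=r.get_obs(); p=r.snapshot(n)
    if n=="wrist":
        T=np.eye(4);T[:3,:3]=Ro.from_rotvec(o["eef_rot"]).as_matrix();T[:3,3]=o["tool_pos"]
        M=T@np.array(p["T_tool_cam"])
    else:
        M=np.eye(4);R=np.array(p["R"]);M[:3,:3]=R.T;M[:3,3]=-R.T@np.array(p["t"])
    p["M"]=M; return p
def find(p,n,f="pinpoint"):
    return [(np.round((p["M"]@np.append(d["location"],1))[:3],1).tolist(),round(d["confidence"],2)) for d in getattr(r,f)(p,n)]
def ray(p,u,v,z):
    d=p["M"][:3,:3]@np.linalg.solve(np.array(p["camera_matrix"]),[u,v,1]);c=p["M"][:3,3]
    return c+d*(z-c[2])/d[2]
def proj(p,X):
    c=np.linalg.inv(p["M"])@np.append(X,1);q=np.array(p["camera_matrix"])@c[:3];return q[:2]/q[2]
def save(p,f): cv2.imwrite("pics/"+f,np.ascontiguousarray(p["img"][:,:,::-1]))
E
python3 - <<'E'
from h import *
o=r.get_obs();print(o)
ims=[]
for n in ["scene","side","wrist"]:
    p=snap(n);ims.append(p["img"]);print(n,p["M"][:3].round(2).tolist())
    for k in ["comparator","dial_center","plunger_tip","zero_mark","needle_tip","master","load_cell","weight_plate","parallel","tub_a","small_cell"]:
        print(k,find(p,k))
a=np.vstack([np.hstack(ims[:2]),np.hstack([ims[2],ims[2]*0])])
cv2.imwrite("pics/a.png",cv2.resize(a,(800,600),interpolation=cv2.INTER_AREA)[:,:,::-1])
E
```

```text
{'time': 0.0, 'qpos': array([-1.15074837e-01,  3.59473633e-01,  1.51141018e+00, -2.01054807e-05,
        1.27246862e+00, -1.15094537e-01]), 'joint_vel': array([ 2.16489016e-04,  2.20322125e-03, -2.74661911e-03, -6.83336804e-05,
       -7.61451168e-04,  6.41429414e-04]), 'effort': array([-2.01257943e-03, -5.15376234e+01, -2.70722097e+01,  6.73234044e-02,
        3.48843460e-02, -1.61260368e-04]), 'tool_pos': array([5.99364574e+02, 7.38669458e-02, 2.40836690e+02]), 'eef_rot': array([-2.22044601e+00, -2.22050291e+00,  1.74013234e-03]), 'wrist_force': array([ 0.68532112, -0.88197923,  1.0965615 ]), 'ft_torque': array([ 0.03614581, -0.00170961,  0.05644832]), 'gripper_force': 0.0, 'finger_gap': 87.55525197081296}
scene [[-0.75, 0.5, -0.43, 1017.95], [0.66, 0.57, -0.49, 506.02], [0.0, -0.65, -0.76, 972.22]]
comparator [([513.3, 4.6, -0.8], 0.57)]
dial_center [([512.0, 4.1, 146.8], 0.72)]
plunger_tip []
zero_mark [([516.8, -11.0, 146.3], 0.58)]
needle_tip []
master [([778.1, 221.7, -2.8], 0.93), ([510.1, 166.9, 49.4], 0.86)]
load_cell [([334.5, -498.2, -1.3], 0.87), ([286.5, -214.8, 2.9], 0
[... 799 characters left out ...]
.67), ([616.0, 141.2, 44.4], 0.42)]
parallel [([424.9, 125.8, 47.4], 0.71)]
tub_a [([632.7, 394.9, 0.7], 0.97), ([567.7, -403.3, 4.1], 0.65)]
small_cell [([318.3, -364.9, -2.5], 0.86)]
wrist [[1.0, -0.0, -0.0, 601.08], [-0.0, -0.97, -0.24, 64.94], [-0.0, 0.24, -0.97, 383.14]]
comparator [([511.6, 2.1, 2.6], 0.68), ([425.3, 126.0, 44.0], 0.19)]
dial_center [([513.9, 7.1, 143.0], 0.79)]
plunger_tip []
zero_mark [([522.5, -8.8, 144.6], 0.81), ([535.2, 11.4, 144.3], 0.66)]
needle_tip [([533.4, 10.3, 147.9], 0.4)]
master [([509.5, 166.0, 43.4], 0.62)]
load_cell []
weight_plate [([615.1, 143.4, 45.3], 0.62)]
parallel [([423.5, 125.9, 45.2], 0.78)]
tub_a []
small_cell [([531.9, 11.4, 144.4], 0.68)]
```

View pics/a.png

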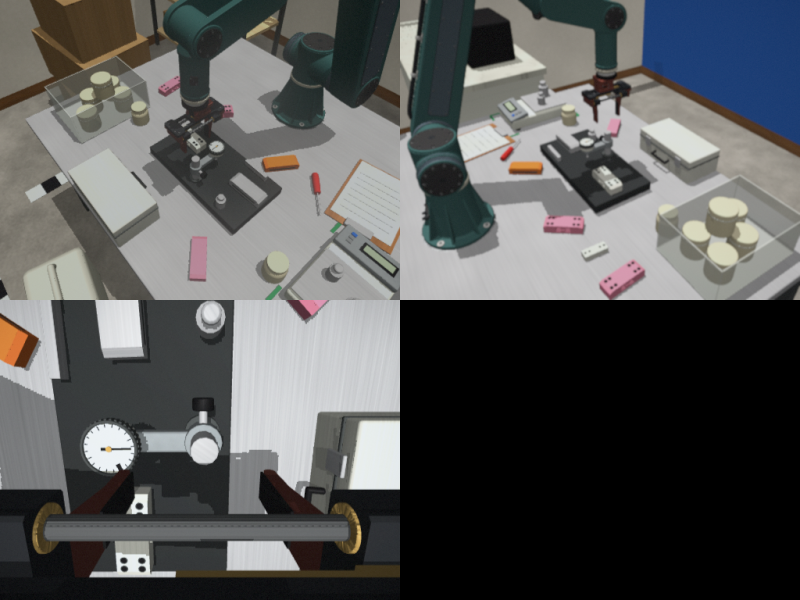

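The overview shows the master on the left near (509,167) and the load cell on the right near (505,-141). The dial is near (512,5), with its needle pointing +x and its zero mark about 60° clockwise. I'll raise the wrist for a cleaner view of the yaws.

>>> {"method": "move_arm", "body": {
  "rows": [
    {"hand": 20, "linear": [-30, -30, 50], "turn": 0},
    {"hand": 20, "linear": [-60, -60, 100], "turn": 0},
    {"hand": 20, "linear": [-90, -80, 140], "turn": 0},
    {"hand": 20, "linear": [-90, -80, 140], "turn": 0},
    {"hand": 20, "linear": [-90, -80, 140], "turn": 0},
    {"hand": 20, "linear": [-90, -80, 140], "turn": 0}
  ]
}}

```text
time: 2.55
tool_pos: [509.8, -79.3, 379.9]
eef_rot: [-2.219, -2.22, 0.002]
wrist_force: [-0.5, 0.1, 0.4]
finger_gap: 31.1
gripper_force: 0.0
```

Run:
```python
from h import *
p=snap("wrist");print(r.get_obs()["tool_pos"])
for k in ["comparator","dial_center","zero_mark","needle_tip","master","load_cell","weight_plate","parallel"]:
    print(k,find(p,k))
cv2.imwrite("pics/b.png",cv2.resize(p["img"],(800,600),interpolation=cv2.INTER_CUBIC)[:,:,::-1])
import pickle;pickle.dump(p,open("b.pkl","wb"))
```

```text
[509.87703235 -79.30856374 379.90356087]
comparator [([510.0, 2.8, 0.9], 0.56)]
dial_center [([514.8, 4.3, 143.0], 0.7)]
zero_mark [([522.6, -6.3, 144.2], 0.67)]
needle_tip [([423.8, 126.5, 44.0], 0.41)]
master []
load_cell [([292.4, -220.0, 4.6], 0.68), ([509.8, -142.1, 44.8], 0.63)]
weight_plate [([514.0, 2.4, 144.8], 0.59)]
parallel [([423.3, 125.0, 44.2], 0.83), ([509.9, 2.5, -1.7], 0.37)]
```

View pics/b.png

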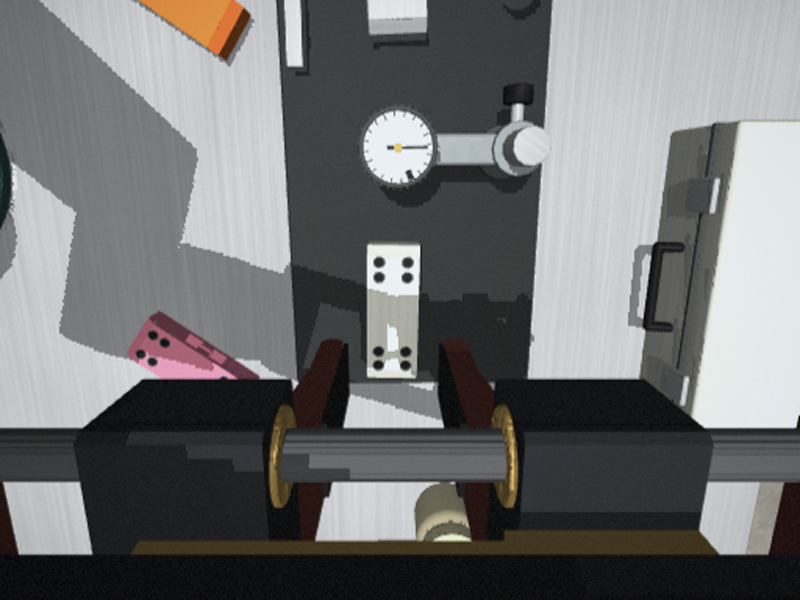

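The picture shows the plate nearly square to the world axes. The dial is at (399,147), the zero mark at (410,176), the load cell's top corners at (367,243), (420,243), (367,376) and (418,377), and the master's near end at about (368..427,24).

Run:
```python
from h import *
import pickle;p=pickle.load(open("b.pkl","rb"))
for n,u,v,z in [("pl L0",278,0,45),("pl L1",296,370,45),("pl R0",551,0,45),("pl R1",528,378,45),("dial",399,148,147),("zero",410,176,145),("lc TL",367,243,71),("lc TR",420,243,71),("lc BL",367,377,71),("lc BR",418,377,71),("m L",368,24,69),("m R",427,24,69),("m L0",368,0,75),("m R0",428,0,75),("par",287,66,67)]:
    print(n,ray(p,u*.64,v*.64,z).round(1))
```

```text
pl L0 [410.7 131.2  45. ]
pl L1 [ 410.  -209.9   45. ]
pl R0 [645.7 130.9  45. ]
pl R1 [ 649.1 -218.4   45. ]
dial [514.5   4.  147. ]
zero [522.7 -15.7 145. ]
lc TL [486.2 -75.3  71. ]
lc TR [534.5 -75.2  71. ]
lc BL [ 484.5 -206.5   71. ]
lc BR [ 534.3 -206.4   71. ]
m L [489.2 106.   69. ]
m R [538. 106.  69.]
m L0 [489.7 121.9  75. ]
m R0 [538.1 121.9  75. ]
par [420.1  74.4  67. ]
```

>>> {"method": "move_arm", "body": {
  "rows": [
    {"hand": 20, "linear": [3, 60, 0], "turn": 0},
    {"hand": 20, "linear": [3, 120, 0], "turn": 0},
    {"hand": 20, "linear": [3, 180, 0], "turn": 0},
    {"hand": 20, "linear": [3, 240, -20], "turn": 0},
    {"hand": 20, "linear": [3, 300, -40], "turn": 0},
    {"hand": 20, "linear": [3, 341, -80], "turn": 0},
    {"hand": 20, "linear": [3, 341, -130], "turn": 0},
    {"hand": 20, "linear": [3, 341, -180], "turn": 0},
    {"hand": 20, "linear": [3, 341, -180], "turn": 0},
    {"hand": 20, "linear": [3, 341, -180], "turn": 0},
    {"hand": 20, "linear": [3, 341, -180], "turn": 0}
  ]
}}

```text
time: 4.38
tool_pos: [514.8, 261.5, 204.2]
eef_rot: [2.22, 2.22, 0.006]
wrist_force: [0.4, 0.9, -0.2]
finger_gap: 20.1
gripper_force: 0.0
```

Run:
```python
from h import *
p=snap("wrist");print(find(p,"master"),find(p,"master","boxes_of"))
cv2.imwrite("pics/c.png",cv2.resize(p["img"],(800,600),interpolation=cv2.INTER_CUBIC)[:,:,::-1])
import pickle;pickle.dump(p,open("c.pkl","wb"))
```

```text
[([303.6, 147.0, -0.2], 0.89), ([511.4, 165.2, 46.3], 0.7), ([782.3, 223.5, -2.5], 0.59)] [([764.2, 212.9, 28.8], 0.95), ([283.3, 171.7, 29.3], 0.89), ([515.6, 192.5, 74.3], 0.74)]
```

View pics/c.png

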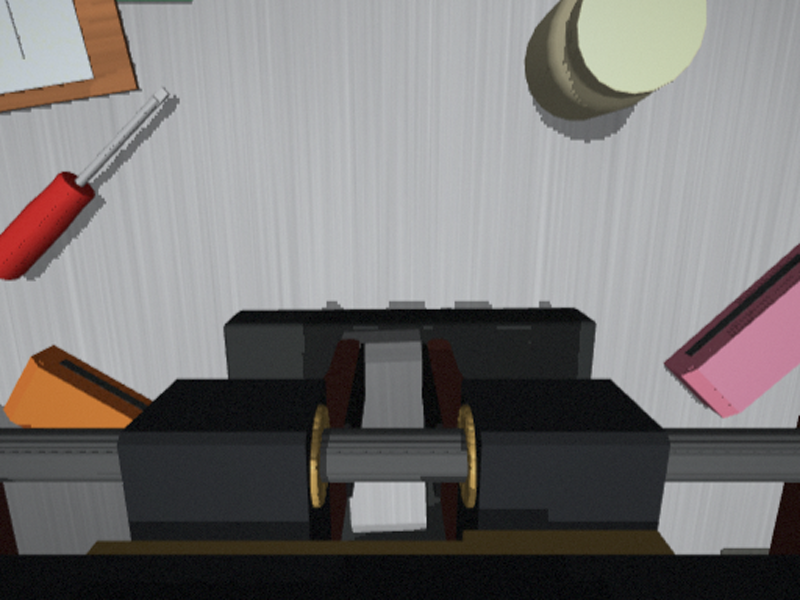

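The master's far end shows between the fingers at rows 331–343 (columns 363–421), just inside the plate's end at row 310. Its near end is at row 530.

Run:
```python
from h import *
import pickle;p=pickle.load(open("c.pkl","rb"))
for n,u,v,z in [("eL",365,343,69),("eR",421,343,69),("eb",392,331,69),("nL",352,531,69),("nR",427,526,69),("plate",400,310,45)]:
    print(n,ray(p,u*.64,v*.64,z).round(1))
```

```text
eL [499.8 230.   69. ]
eR [532.8 229.9  69. ]
eb [515.7 237.3  69. ]
nL [489.4 100.6  69. ]
nR [538.3 104.2  69. ]
plate [520.8 243.5  45. ]
```

>>> {"method": "move_arm", "body": {
  "rows": [
    {"hand": 20, "linear": [-1, 1, -45], "turn": 0},
    {"hand": 20, "linear": [-1, 1, -90], "turn": 0},
    {"hand": 20, "linear": [-1, 1, -130], "turn": 0},
    {"hand": 20, "linear": [-1, 1, -130], "turn": 0},
    {"hand": 20, "linear": [-1, -6, -130], "turn": 0},
    {"hand": 20, "linear": [-1, -14, -130], "turn": 0},
    {"hand": 20, "linear": [-1, -24, -130], "turn": 0},
    {"hand": 20, "linear": [-1, -36, -130], "turn": 0},
    {"hand": 20, "linear": [-1, -50, -130], "turn": 0},
    {"hand": 20, "linear": [-1, -64, -130], "turn": 0},
    {"hand": 20, "linear": [-1, -78, -130], "turn": 0},
    {"hand": 20, "linear": [-1, -92, -130], "turn": 0},
    {"hand": 20, "linear": [-1, -106, -130], "turn": 0},
    {"hand": 20, "linear": [-1, -120, -130], "turn": 0},
    {"hand": 20, "linear": [-1, -134, -130], "turn": 0},
    {"hand": 20, "linear": [-1, -148, -130], "turn": 0},
    {"hand": 20, "linear": [-1, -160, -130], "turn": 0},
    {"hand": 20, "linear": [-1, -170, -130], "turn": 0},
    {"hand": 20, "linear": [-1, -177, -130], "turn": 0},
    {"hand": 20, "linear": [-1, -177, -130], "turn": 0}
  ]
}}

```text
time: 7.02
tool_pos: [513.5, 84.4, 73.3]
eef_rot: [2.223, 2.218, 0.007]
wrist_force: [1.2, 6.3, 5.3]
finger_gap: 20.1
gripper_force: 3.0
```

Run:
```python
from h import *
for n in ["scene","side"]:
    p=snap(n)
    for k in ["master","needle_tip","zero_mark","dial_center","parallel"]: print(n,k,find(p,k))
    c=proj(p,[513,40,100]);print(c)
    x,y=np.clip(c.astype(int)-[80,60],0,[352,264]);globals()[n]=cv2.resize(p["img"][y:y+120,x:x+160],(640,480),interpolation=cv2.INTER_CUBIC)
    import pickle;pickle.dump(p,open(n+"1.pkl","wb"));print(x,y)
cv2.imwrite("pics/d.png",np.hstack([cv2.resize(q,(400,300)) for q in (scene,side)])[:,:,::-1])
```

```text
scene master [([304.0, 149.7, 5.9], 0.79), ([783.4, 223.8, -1.6], 0.74)]
scene needle_tip []
scene zero_mark [([517.8, -9.6, 146.6], 0.52)]
scene dial_center [([510.0, 2.4, 146.2], 0.79)]
scene parallel [([422.3, 119.4, 43.3], 0.68), ([633.9, 396.1, -2.9], 0.55)]
[284.61279521 205.29733445]
204 145
side master [([505.6, 8.1, 41.8], 0.91), ([776.0, 221.4, -0.1], 0.58), ([305.3, 147.7, -2.4], 0.57), ([633.8, 398.4, -0.1], 0.17)]
side needle_tip []
side zero_mark [([518.7, -14.2, 145.6], 0.64)]
side dial_center [([509.8, 5.0, 148.5], 0.8), ([304.2, 319.3, 2.5], 0.28)]
side parallel [([423.3, 126.0, 46.6], 0.52)]
[234.20528028 187.760289  ]
154 127
```

View pics/d.png

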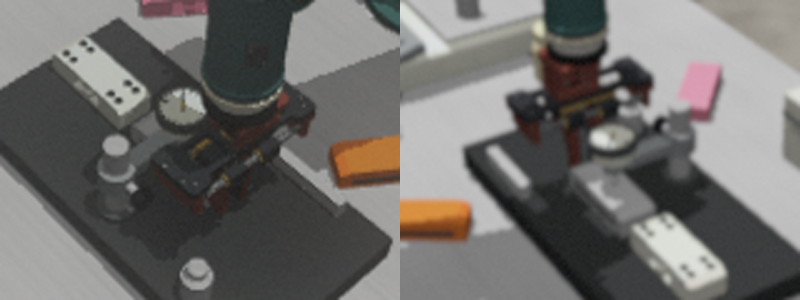

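The master sits under the plunger at y≈9, about 4 mm short of centre. I'll nudge it, back off, and look at the dial from above.

>>> {"method": "move_arm", "body": {
  "rows": [
    {"hand": 20, "linear": [0, -2, 0], "turn": 0},
    {"hand": 20, "linear": [0, -4, 0], "turn": 0},
    {"hand": 20, "linear": [0, -4, 0], "turn": 0},
    {"hand": 20, "linear": [0, 20, 0], "turn": 0},
    {"hand": 20, "linear": [0, 40, 10], "turn": 0},
    {"hand": 20, "linear": [0, 40, 70], "turn": 0},
    {"hand": 60, "linear": [0, 40, 130], "turn": 0},
    {"hand": 87, "linear": [0, 20, 180], "turn": 0},
    {"hand": 87, "linear": [0, -30, 200], "turn": 0},
    {"hand": 87, "linear": [0, -80, 200], "turn": 0},
    {"hand": 87, "linear": [0, -110, 200], "turn": 0},
    {"hand": 87, "linear": [0, -110, 200], "turn": 0},
    {"hand": 87, "linear": [0, -110, 200], "turn": 0},
    {"hand": 87, "linear": [0, -110, 200], "turn": 0}
  ]
}}

```text
time: 9.38
tool_pos: [511.7, -25.1, 271.7]
eef_rot: [-2.22, -2.222, -0.0]
wrist_force: [-0.4, -0.4, 0.0]
finger_gap: 87.2
gripper_force: 0.0
```

```bash
cat >> h.py <<'E'
def dial(f):
    p=snap("wrist")
    C=np.array([514,4.5,147.]);X=[C+s*32*np.array(a) for a in ([1,0,0],[0,1,0]) for s in (1,-1)]
    for k in ["dial_center","zero_mark","needle_tip","plus20_mark"]: print(k,find(p,k))
    S=10; n=640 # rectify face plane z=146 to top view: 0.1mm/px, x right, y up
    g=lambda i,j: proj(p,[C[0]+(i-320)/S,C[1]-(j-320)/S,146])
    src=np.float32([g(0,0),g(640,0),g(640,640),g(0,640)]);dst=np.float32([[0,0],[640,0],[640,640],[0,640]])
    H=cv2.getPerspectiveTransform(src,dst);w=cv2.warpPerspective(p["img"],H,(640,640),flags=cv2.INTER_CUBIC)
    cv2.imwrite("pics/"+f,cv2.resize(w,(560,560))[:,:,::-1]); np.save("dial.npy",w); return w
def ang(w):
    g=cv2.cvtColor(w,cv2.COLOR_RGB2GRAY)
    m=cv2.morphologyEx((g>140).astype(np.uint8),cv2.MORPH_CLOSE,np.ones((45,45)))
    n,l,s,c=cv2.connectedComponentsWithStats(m); i=1+np.argmax(s[1:,4]); (cx,cy),rad=cv2.minEnclosingCircle(np.argwhere(l==i)[:,::-1].astype(np.float32))
    print("centre",cx,cy,rad,"world",514+(cx-320)/10,4.5-(cy-320)/10)
    P=cv2.warpPolar(g,(300,720),(cx,cy),300,cv2.WARP_POLAR_LINEAR) # rows: angle clockwise from +x, 0.5deg
    for a,b in [(100,140),(150,165),(170,230)]:
        d=P[:,a:b].mean(1); d=np.median(d)-d
        idx=[i for i in range(720) if d[i]>25 and d[i]==max(d.take(range(i-8,i+9),mode="wrap"))]
        print(a,b,[(i/2,int(d[i]),int((d.take(range(i-20,i+21),mode="wrap")>d[i]/2).sum())) for i in idx])
E
python3 - <<'E'
from h import *
ang(dial("e.png"))
E
```

```text
dial_center [([516.7, 7.0, 142.5], 0.81), ([508.9, -140.8, 46.3], 0.69)]
zero_mark []
needle_tip [([499.8, -4.6, 144.4], 0.49)]
plus20_mark [([502.5, -7.8, 144.8], 0.78)]
centre 287.6791076660156 320.7875061035156 379.9866638183594 world 510.7679107666016 4.4212493896484375
100 140 [(128.0, 188, 18), (319.0, 33, 25)]
150 165 [(129.5, 199, 14)]
170 230 [(61.5, 186, 24), (77.0, 47, 5), (95.5, 57, 6), (115.5, 58, 7), (129.5, 89, 20), (155.5, 69, 9), (176.0, 51, 10), (195.5, 39, 7), (215.0, 42, 6), (234.0, 32, 6), (252.5, 41, 6)]
```

View pics/e.png

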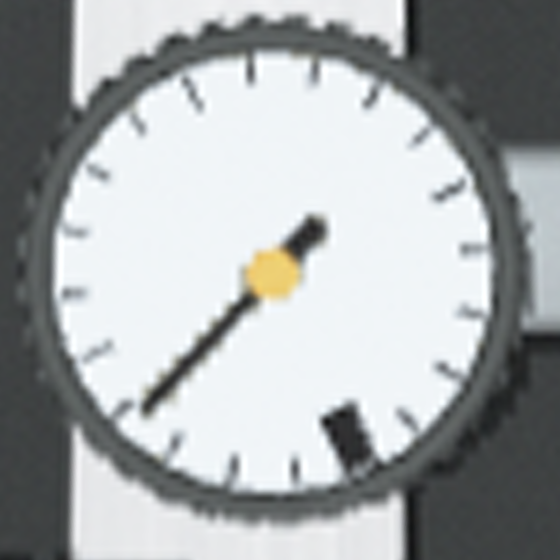

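The picture shows the needle pointing to lower left (tip at (146,411)), 132° clockwise of +x. The zero mark is at (346,436), 66°. I expected the needle at 144° for zero yaw, so I'll compare with its rest angle in the earlier picture and look again before acting.

```bash
cat >> h.py <<'E'
def ang2(p,C,z=146.,show=None):
    "angles cw from world +x of dark marks in rings, about world point C"
    g=cv2.cvtColor(p["img"],cv2.COLOR_RGB2GRAY).astype(np.float32)
    for a,b in [(8,15.5),(17,19)]:
        th=np.radians(np.arange(0,360,.5));d=0
        for rr in np.arange(a,b,.5):
            q=np.float32([proj(p,[C[0]+rr*np.cos(t),C[1]-rr*np.sin(t),z]) for t in th])
            d=d+cv2.remap(g,q[:,:1],q[:,1:],cv2.INTER_LINEAR)[:,0]
        d=np.median(d)-d; d/=len(np.arange(a,b,.5))
        for i in np.argsort(-d)[:1]:
            w=d.take(range(i-30,i+31),mode="wrap").clip(d[i]*.4)-d[i]*.4
            print(a,b,"ang",round((i+(w*np.arange(-30,31)).sum()/w.sum())/2,1),int(d[i]),"width",(w>0).sum()/2)
def circ(p,C0,z=146.):
    "bezel face centre from white blob"
    n=640;S=10
    g=lambda i,j: proj(p,[C0[0]+(i-320)/S,C0[1]-(j-320)/S,z])
    H=cv2.getPerspectiveTransform(np.float32([g(0,0),g(640,0),g(640,640),g(0,640)]),np.float32([[0,0],[640,0],[640,640],[0,640]]))
    w=cv2.cvtColor(cv2.warpPerspective(p["img"],H,(n,n),flags=cv2.INTER_CUBIC),cv2.COLOR_RGB2GRAY)
    m=(w>150).astype(np.uint8);m=cv2.morphologyEx(m,cv2.MORPH_OPEN,np.ones((15,15)))
    k,l,s,c=cv2.connectedComponentsWithStats(m);i=l[320+60,320-20] or l[250,330]
    e=cv2.fitEllipse(cv2.convexHull(np.argwhere(l==i)[:,::-1].astype(np.int32)));print("ellipse",e)
    return C0[0]+(e[0][0]-320)/S,C0[1]-(e[0][1]-320)/S
E
python3 - <<'E'
from h import *
import pickle
b=pickle.load(open("b.pkl","rb"))
for p in (b,snap("wrist")):
    C=circ(p,(514,4.5));print(C);ang2(p,C)
print(r.get_obs()["tool_pos"])
p=snap("scene")
for q in (p,pickle.load(open("scene1.pkl","rb"))):
  C=circ(q,(512,3));print(C);ang2(q,C)
for k in ["scene","side"]:
    p=snap(k);print(find(p,"master"),find(p,"load_cell"))
E
```

```text
ellipse ((311.66839599609375, 318.4755859375), (504.9297790527344, 508.7897644042969), 179.58111572265625)
(513.1668395996094, 4.65244140625)
8 15.5 ang 358.9 141 width 11.5
17 19 ang 359.0 135 width 8.0
ellipse ((311.84454345703125, 310.0738830566406), (503.1456604003906, 507.15142822265625), 2.0186767578125)
(513.1844543457031, 5.492611694335937)
8 15.5 ang 133.0 171 width 11.5
17 19 ang 133.0 169 width 6.5
[511.94911353 -25.53004158 271.57402447]
ellipse ((332.9939880371094, 291.5869445800781), (478.2579650878906, 484.5534973144531), 58.274932861328125)
(513.2993988037109, 5.841305541992187)
8 15.5 ang 133.8 64 width 25.0
17 19 ang 134.0 70 width 16.5Traceback (most recent call last):
  File "<stdin>", line 9, in <module>
  File "h.py", line 59, in circ
    e=cv2.fitEllipse(cv2.convexHull(np.argwhere(l==i)[:,::-1].astype(np.int32)));print("ellipse",e)
cv2.error: OpenCV(4.12.0) /io/opencv/modules/imgproc/src/shapedescr.cpp:361: error: (-201:Incorrect size of input array) There should be at least 5 points to fit the ellipse in function 'fitEllipseNoDirect'
```

The rest angle was -1°, so the lift reads 3.7 mm, close to the nominal 4 mm and steady. I'll set the zero to the needle as it stands: grip the bezel and turn it 67° clockwise.

>>> {"method": "move_arm", "body": {
  "rows": [
    {"hand": 87, "linear": [1, 15, -20], "turn": 0},
    {"hand": 87, "linear": [1, 30.5, -50], "turn": 0},
    {"hand": 87, "linear": [1, 30.5, -90], "turn": 0},
    {"hand": 87, "linear": [1, 30.5, -126], "turn": 0},
    {"hand": 87, "linear": [1, 30.5, -126], "turn": 0},
    {"hand": 50, "linear": [1, 30.5, -126], "turn": 0},
    {"hand": 50, "linear": [1, 30.5, -126], "turn": 0},
    {"hand": 50, "linear": [1, 30.5, -126], "turn": 0},
    {"hand": 50, "linear": [1, 30.5, -126], "turn": 0},
    {"hand": 50, "linear": [1, 30.5, -126], "turn": 0}
  ]
}}

```text
time: 10.98
tool_pos: [512.3, 4.4, 146.5]
eef_rot: [-2.221, -2.221, 0.001]
wrist_force: [-4.0, -0.8, 6.2]
finger_gap: 57.5
gripper_force: 30.0
```

>>> {"method": "move_arm", "body": {
  "rows": [
    {"hand": 50, "linear": [0, 0, 0], "turn": -8},
    {"hand": 50, "linear": [0, 0, 0], "turn": -16},
    {"hand": 50, "linear": [0, 0, 0], "turn": -24},
    {"hand": 50, "linear": [0, 0, 0], "turn": -32},
    {"hand": 50, "linear": [0, 0, 0], "turn": -40},
    {"hand": 50, "linear": [0, 0, 0], "turn": -48},
    {"hand": 50, "linear": [0, 0, 0], "turn": -56},
    {"hand": 50, "linear": [0, 0, 0], "turn": -63},
    {"hand": 50, "linear": [0, 0, 0], "turn": -67},
    {"hand": 50, "linear": [0, 0, 0], "turn": -67},
    {"hand": 50, "linear": [0, 0, 0], "turn": -67},
    {"hand": 87, "linear": [0, 0, 0], "turn": -67},
    {"hand": 87, "linear": [0, 0, 0], "turn": -67},
    {"hand": 87, "linear": [0, 0, 0], "turn": -67},
    {"hand": 87, "linear": [0, 0, 0], "turn": -67},
    {"hand": 87, "linear": [0, 0, 30], "turn": -67},
    {"hand": 87, "linear": [0, 0, 75], "turn": -67},
    {"hand": 87, "linear": [0, -20, 115], "turn": -60},
    {"hand": 87, "linear": [0, -30, 125], "turn": -50}
  ]
}}

```text
time: 13.35
tool_pos: [514.7, -26.4, 273.6]
eef_rot: [2.947, 1.081, 0.007]
wrist_force: [-0.3, -0.8, -0.6]
finger_gap: 87.0
gripper_force: 0.0
```

```bash
cat >> h.py <<'E'
def rect(p,f):
    S=10;g=lambda i,j: proj(p,[513.2+(i-320)/S,5-(j-320)/S,146])
    H=cv2.getPerspectiveTransform(np.float32([g(0,0),g(640,0),g(640,640),g(0,640)]),np.float32([[0,0],[640,0],[640,640],[0,640]]))
    cv2.imwrite("pics/"+f,cv2.resize(cv2.warpPerspective(p["img"],H,(640,640),flags=cv2.INTER_CUBIC),(560,560))[:,:,::-1])
E
python3 - <<'E'
from h import *
p=snap("wrist");rect(p,"f.png");C=circ(p,(513.2,5));print(C);ang2(p,C);print(r.get_obs()["tool_pos"],r.get_obs()["qpos"][5])
E
```

```text
ellipse ((327.31512451171875, 316.07342529296875), (503.2474670410156, 506.5604248046875), 70.388427734375)
(513.9315124511719, 5.392657470703125)
8 15.5 ang 133.6 174 width 11.5
17 19 ang 133.0 208 width 15.0
[514.68343556 -27.2696812  273.64684907] 0.6740450039684971
```

View pics/f.png

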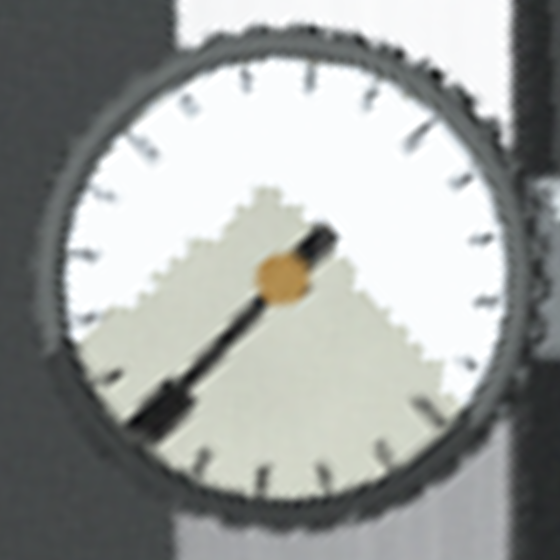

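The zero mark's centre is at (161,411), under the needle's tip. I'll check this numerically with the ring beyond the needle's end.

```bash
sed -i 's/\[(8,15.5),(17,19)\]/[(8,15.5),(17,19),(19,21),(22,23.3)]/' h.py
python3 - <<'E'
from h import *
p=snap("wrist");C=circ(p,(513.9,5.4));print(C);ang2(p,C)
for C in [(C[0]+.5,C[1]),(C[0],C[1]+.5)]: print(C);ang2(p,C)
p=snap("scene");C=circ(p,(513.2,5.5));print(C);ang2(p,C)
for k in ["scene","side"]:
    p=snap(k);print(find(p,"master"),find(p,"load_cell"))
E
```

```text
ellipse ((320.486328125, 319.647705078125), (502.497314453125, 507.1212463378906), 74.04120635986328)
(513.9486328125, 5.4352294921875)
8 15.5 ang 133.6 181 width 12.0
17 19 ang 133.0 211 width 15.5
19 21 ang 132.7 220 width 15.5
22 23.3 ang 132.8 199 width 12.5
(514.4486328125, 5.4352294921875)
8 15.5 ang 135.4 181 width 12.0
17 19 ang 134.2 206 width 13.5
19 21 ang 133.8 219 width 15.0
22 23.3 ang 133.6 200 width 13.5
(513.9486328125, 5.9352294921875)
8 15.5 ang 131.9 182 width 12.0
17 19 ang 132.1 206 width 13.5
19 21 ang 131.7 219 width 15.5
22 23.3 ang 131.9 201 width 12.5Traceback (most recent call last):
  File "<stdin>", line 4, in <module>
  File "h.py", line 59, in circ
    e=cv2.fitEllipse(cv2.convexHull(np.argwhere(l==i)[:,::-1].astype(np.int32)));print("ellipse",e)
cv2.error: OpenCV(4.12.0) /io/opencv/modules/imgproc/src/shapedescr.cpp:361: error: (-201:Incorrect size of input array) There should be at least 5 points to fit the ellipse in function 'fitEllipseNoDirect'
```

The zero is within about 1° of the needle. Now I'll turn the hand back, take the load cell by its outer end to centre it in x, and start the slide.

>>> {"method": "move_arm", "body": {
  "rows": [
    {"hand": 87, "linear": [-1, -40, 0], "turn": 10},
    {"hand": 87, "linear": [-1, -80, 0], "turn": 20},
    {"hand": 87, "linear": [-1, -120, -10], "turn": 30},
    {"hand": 87, "linear": [-1, -158, -40], "turn": 40},
    {"hand": 87, "linear": [-1, -158, -80], "turn": 50},
    {"hand": 87, "linear": [-1, -158, -120], "turn": 50},
    {"hand": 87, "linear": [-1, -158, -160], "turn": 50},
    {"hand": 87, "linear": [-1, -158, -190], "turn": 50},
    {"hand": 87, "linear": [-1, -158, -201], "turn": 50},
    {"hand": 87, "linear": [-1, -158, -201], "turn": 50},
    {"hand": 87, "linear": [-1, -158, -201], "turn": 50}
  ]
}}

```text
time: 14.88
tool_pos: [512.7, -183.7, 70.5]
eef_rot: [2.221, 2.22, 0.001]
wrist_force: [-0.2, 0.1, 1.7]
finger_gap: 86.8
gripper_force: 0.0
```

>>> {"method": "move_arm", "body": {
  "rows": [
    {"hand": 40, "linear": [0, 0, 0], "turn": 0},
    {"hand": 40, "linear": [0, 0, 0], "turn": 0},
    {"hand": 40, "linear": [0, 0, 0], "turn": 0},
    {"hand": 40, "linear": [0, 0, 0], "turn": 0},
    {"hand": 40, "linear": [0, 0, 0], "turn": 0},
    {"hand": 40, "linear": [0, 5, 0], "turn": 0},
    {"hand": 40, "linear": [0, 10, 0], "turn": 0},
    {"hand": 40, "linear": [0, 10, 0], "turn": 0},
    {"hand": 85, "linear": [0, 10, 0], "turn": 0},
    {"hand": 85, "linear": [0, 10, 0], "turn": 0},
    {"hand": 85, "linear": [0, 10, 0], "turn": 0},
    {"hand": 85, "linear": [0, 10, 0], "turn": 0},
    {"hand": 85, "linear": [0, -20, 0], "turn": 0},
    {"hand": 85, "linear": [0, -50, 0], "turn": 0},
    {"hand": 20, "linear": [0, -50, 0], "turn": 0},
    {"hand": 20, "linear": [0, -50, 0], "turn": 0},
    {"hand": 20, "linear": [0, -50, 0], "turn": 0},
    {"hand": 20, "linear": [0, -50, 0], "turn": 0},
    {"hand": 20, "linear": [0, -50, 0], "turn": 0},
    {"hand": 20, "linear": [0, -50, 0], "turn": 0}
  ]
}}

```text
time: 17.38
tool_pos: [512.0, -233.3, 69.7]
eef_rot: [-2.221, -2.222, 0.0]
wrist_force: [-0.3, -0.1, 0.2]
finger_gap: 28.6
gripper_force: 0.0
```

Run:
```python
from h import *
a=[]
for k in ["scene","side"]:
    p=snap(k);print(find(p,"master"),find(p,"load_cell"))
    c=proj(p,[513,-80,80]).astype(int)-[80,60];a.append(cv2.resize(p["img"][c[1]:c[1]+120,c[0]:c[0]+160],(400,300),interpolation=cv2.INTER_CUBIC))
cv2.imwrite("pics/g.png",np.hstack(a)[:,:,::-1])
```

```text
[([304.5, 149.7, 2.4], 0.88), ([782.9, 221.7, -0.5], 0.79), ([511.2, 5.4, 49.4], 0.74)] [([512.4, -127.4, 48.7], 0.88), ([286.5, -216.6, 1.7], 0.7)]
[([302.8, 152.1, -0.1], 0.67), ([506.4, 4.0, 42.1], 0.56), ([777.3, 222.8, 0.8], 0.42)] [([289.5, -214.7, 2.1], 0.85), ([339.4, -492.1, 2.6], 0.78), ([509.1, -129.0, 42.3], 0.65), ([493.7, -10.5, 146.4], 0.6), ([632.3, 395.0, 1.7], 0.56)]
```

View pics/g.png

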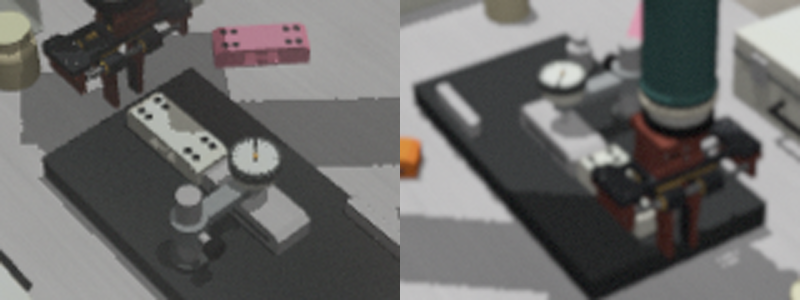

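The load cell is centred at about (511,-128), and the master is at y≈5 under the plunger. Pushing through now.

>>> {"method": "move_arm", "body": {
  "rows": [
    {"hand": 20, "linear": [1, 12, 0], "turn": 0},
    {"hand": 20, "linear": [1, 22, 0], "turn": 0},
    {"hand": 20, "linear": [1, 30, 0], "turn": 0},
    {"hand": 20, "linear": [1, 38, 0], "turn": 0},
    {"hand": 20, "linear": [1, 48, 0], "turn": 0},
    {"hand": 20, "linear": [1, 58, 0], "turn": 0},
    {"hand": 20, "linear": [1, 68, 0], "turn": 0},
    {"hand": 20, "linear": [1, 78, 0], "turn": 0},
    {"hand": 20, "linear": [1, 88, 0], "turn": 0},
    {"hand": 20, "linear": [1, 98, 0], "turn": 0},
    {"hand": 20, "linear": [1, 108, 0], "turn": 0},
    {"hand": 20, "linear": [1, 118, 0], "turn": 0},
    {"hand": 20, "linear": [1, 128, 0], "turn": 0},
    {"hand": 20, "linear": [1, 138, 0], "turn": 0},
    {"hand": 20, "linear": [1, 148, 0], "turn": 0},
    {"hand": 20, "linear": [1, 155, 0], "turn": 0},
    {"hand": 20, "linear": [1, 160, 0], "turn": 0},
    {"hand": 20, "linear": [1, 160, 0], "turn": 0}
  ]
}}

```text
time: 19.92
tool_pos: [513.4, -73.7, 69.7]
eef_rot: [2.219, 2.222, -0.001]
wrist_force: [0.1, -4.8, -1.7]
finger_gap: 19.8
gripper_force: 2.0
```

Run:
```python
from h import *
for k in ["scene","side"]:
    p=snap(k);print(find(p,"master"),find(p,"load_cell"))
```

```text
[([304.5, 147.4, 0.5], 0.97), ([510.2, 130.1, 50.1], 0.89), ([780.2, 224.7, -0.8], 0.62)] [([334.7, -498.0, 0.3], 0.9), ([513.3, 0.7, 51.3], 0.79)]
[([303.5, 148.0, -0.6], 0.8), ([505.6, 135.0, 42.8], 0.59), ([779.0, 223.2, -0.8], 0.57)] [([337.1, -488.1, 3.1], 0.87), ([294.2, -215.9, 1.4], 0.84), ([509.7, -1.4, 42.7], 0.57)]
```

>>> {"method": "move_arm", "body": {
  "rows": [
    {"hand": 20, "linear": [0, 2, 0], "turn": 0},
    {"hand": 20, "linear": [0, 4, 0], "turn": 0},
    {"hand": 20, "linear": [0, 4, 0], "turn": 0},
    {"hand": 20, "linear": [0, -20, 0], "turn": 0},
    {"hand": 20, "linear": [0, -50, 10], "turn": 0},
    {"hand": 20, "linear": [0, -55, 70], "turn": 0},
    {"hand": 20, "linear": [0, -55, 130], "turn": 0},
    {"hand": 20, "linear": [0, -45, 190], "turn": 0},
    {"hand": 20, "linear": [0, 0, 230], "turn": 0},
    {"hand": 20, "linear": [0, 30, 230], "turn": 0},
    {"hand": 20, "linear": [0, 30, 230], "turn": 0},
    {"hand": 20, "linear": [0, 30, 230], "turn": 0}
  ]
}}

```text
time: 21.72
tool_pos: [512.3, -43.5, 299.1]
eef_rot: [-2.22, -2.221, 0.001]
wrist_force: [-0.3, 0.2, 0.3]
finger_gap: 20.1
gripper_force: 0.0
```

Run:
```python
from h import *
for k in ["scene","side"]:
    p=snap(k);print(find(p,"master"),find(p,"load_cell"),find(p,"weight_plate"),find(p,"parallel"))
p=snap("wrist");C=circ(p,(513.2,5));print(C);ang2(p,C)
cv2.imwrite("pics/i.png",cv2.resize(p["img"],(800,600),interpolation=cv2.INTER_CUBIC)[:,:,::-1])
```

```text
[([779.2, 223.0, 2.1], 0.84), ([510.3, 135.7, 47.2], 0.62), ([305.1, 152.7, 2.6], 0.59), ([309.7, 320.3, 4.2], 0.34)] [([286.7, -216.5, 3.2], 0.82), ([517.5, 3.3, 47.2], 0.6), ([335.3, -500.5, -0.7], 0.57)] [([567.2, -407.5, 0.7], 0.64), ([310.8, 316.3, 2.1], 0.59), ([618.7, 140.6, 44.3], 0.47)] [([423.9, 115.5, 42.6], 0.69)]
[([300.9, 152.0, -1.5], 0.85), ([508.9, 4.7, 42.5], 0.73), ([775.9, 223.7, 1.1], 0.65), ([505.7, 140.5, 43.7], 0.57), ([510.5, 5.2, 150.3], 0.19)] [([511.3, 6.7, 40.4], 0.72), ([289.8, -215.8, 2.0], 0.62), ([336.1, -491.0, 2.4], 0.58), ([423.9, 127.6, 46.9], 0.28)] [([633.6, 396.8, -1.9], 0.65), ([614.4, 144.0, 44.9], 0.53)] [([421.9, 125.6, 45.6], 0.48)]
ellipse ((320.33221435546875, 317.99676513671875), (504.5453186035156, 507.57086181640625), 3.6525819301605225)
(513.233221435547, 5.200323486328125)
8 15.5 ang 204.1 144 width 9.5
17 19 ang 204.4 156 width 6.5
19 21 ang 133.1 190 width 12.5
22 23.3 ang 132.9 189 width 11.0
```

View pics/i.png

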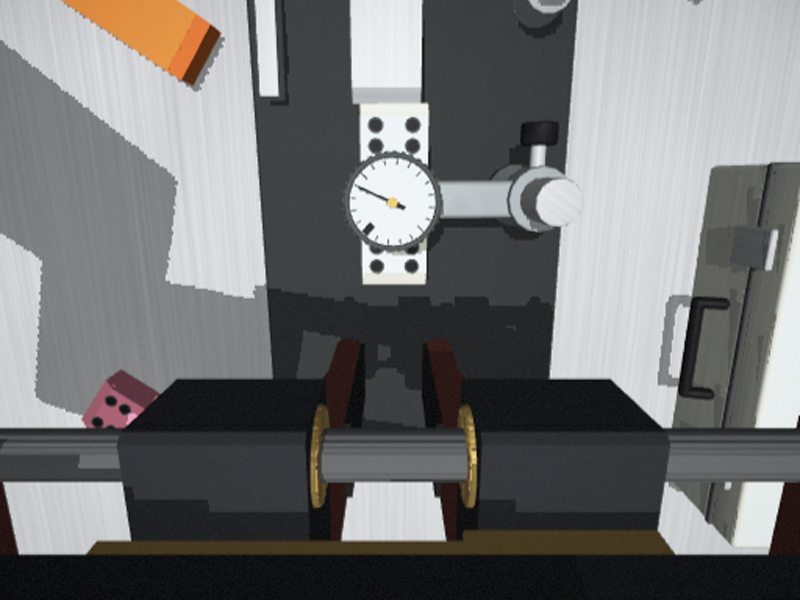

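The final picture shows the load cell under the dial at (392,200) and the master pushed out ahead of it. The needle is at 204° and the zero mark at 133°, a difference of 71°, so the dial reads +1.98 mm against the expected +2.0. Nothing is touching. Handing in.

```bash
python3 -c "
from station import r
print(r.close_job())"
```

```text
the job is handed in; nothing more can be done
None
```

The job is done and handed in: the dial was zeroed on the master to within about 1°, and with the load cell now near the middle under the plunger it reads about +2.0 mm, with the bezel as set and the master pushed out ahead on the plate.

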